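# Close the bar jig: cam to its low point, then slide home

## Robot

A 6-joint arm with a two-finger parallel gripper is mounted at the origin on the work surface. World frame = base frame: x ahead of the robot, y to its left, z up, the work surface at z = 0. Lengths are in m, angles in rad, forces in N, time in s.
With the tool pointing down it reaches from about 0.375 to 0.975 m from the base axis. Payload 3.8 kg.
Tool frame: the origin (TCP) lies where the fingers leave the gripper's body, on its centre line; the fingertips stand robot.tip_extent ahead of it and the grasp point (between the pads) lies 54 mm ahead of it (robot.tip_extent is the distance from the TCP to the fingertips, in m); z points along the fingers, y is the line along which they close (so a half turn about z gives the same grasp; the last joint's range is limited). The gripper opens to 85 mm and grips with 20 to 120 N. Pads are 22 mm wide; open, the fingers measure 114 mm over their backs; the gripper's body (76 mm by 85 mm) begins 54 mm behind the grasp point. The pads swing forward as they close: fully open they stand 13 mm farther back than shut.
Start: joints at [-1.301, 0.264, 1.604, -0, 1.274, -0.037], TCP at [0.204, -0.643, 0.304] pointing down, gripper open.
Joint ranges: [-2.63, 2.63], [-0.94, 2.18], [0.31, 2.57], [-1.31, 4.45], [0, 2.66], [-2.55, 2.55]. Speed limits (rad/s): [2.57, 2.57, 3.14, 3.14, 3.14, 3.14].

## Interface

Orientations are given as a unit quaternion [x, y, z, w].
In Python, from workcell import robot gives the robot as it stands. The module is installed in compiled form; this text tells all that it offers.
- The arm moves only by the tool move_arm, never from a script. Its argument "steps" is a list of rows, each a list of 6 numbers: the shift along the world's x, y, z in cm, then the turn, a rotation vector about the world's x, y, z in degrees. A call has 1 to 10 rows; each row shifts and turns the commanded pose from where the row before left it; what a row does not reach is not made up. A row lasts 1/8 s, in which the tool goes at most 62.5 mm and 10.7 degrees, less where a joint would pass 70% of its speed; a pose out of reach is approached as far as the arm can. A call is refused whole if a number of a shift passes 6.25 or a number of a turn 10.7, either way. A call with a gripper value outside its range is refused whole. "claw" is the finger opening in cm, from 0 to 8.54, set as the call begins (left out, the last holds). The fingers move at their own pace and stop on an object; "newtons" is the grip in N (left out, the last holds). Time passes only in rows, so rows that do not move let the fingers close. It gives the time, the measured TCP pose, the force, the opening and the grip force at its end, in the units of the state.
- robot.read_state(): the state, without advancing time (a new reading comes with each control period).
- robot.capture(name): name is "side" or "top"; returns a dict with "frame" (480x640x3 uint8, blue, green, red), "mtx" (3x3 intrinsics, pixels), "dist" ([k1, k2, p1, p2, k3] as OpenCV has them; the pictures are not rectified), "view" (4x4, takes a point from world to camera coordinates). Camera axes: x right, y down, z forward; pixel columns grow to the right and rows downward; lengths in m; the calibration is good to about 2 mm. A picture is of the moment at which its call begins. There is no depth.
- robot.finish_job(): hands the job in; it is judged then, once.
Trained networks look in a picture, given as the dict that the camera call returned (one of the last four; its "shot" number tells which), for a name from the list of things; names that differ only in an ending like _2 or _b are one class to them, and where a whole thing is asked for, a point or a joint stands for the part that bears it (a point fixed in the world has none). Each returns a list of dicts, best first, with "score" (0 to 1); they miss things now and then, are a little off and sometimes report something else, mostly with a low value. They report only what shows in the picture. A call takes as long as a camera call.
- robot.regions_of(name, picture): "pixels" (480x640 bool, what is visible of it) and "centre" ([column, row] in pixels, amid what is visible of it).
- robot.mark_of(name, picture): "centre" ([column, row] in pixels: a listed point, or the origin of a listed thing).
The state is a dict: "time_s": time; "joint_positions": joint angles; "dq": joint speeds; "tau": joint torques, N m; "tcp_pos": TCP position; "tool_rot": TCP orientation; "ft_force": force on the tool from outside, world axes, zero at the start; "moment": the same for the moment, N m; "grip_width": finger opening in m; "grasp_force": force on a finger pad.
Only numpy, scipy, OpenCV 4.12 (cv2) and the standard library are available. Lean on these libraries where they do the work, as an engineer would, in place of code of your own. Each camera call takes 0.05 s, during which the arm holds its last target. There are 200 camera calls.

## Task

On the bench jig, turn the red cam plate by pushing its black peg round until the cam's low point (the yellow mark) faces the brass roller. Only then push the green plate of the follower slide forward, until the slide is fully home with its jaw closed against the copper bar. Leave the cam at its low point, let go of everything, and leave the tin, the hammer and the punch where they are.

Things in the scene. Friction and masses are not known exactly. Their poses are not given: they have to be found in the camera images.
- jig: Fixed bar-clamping jig, a blue steel bed 250 (x) by 260 (y) by 12 mm on the bench; its place and yaw vary. Origin at the centre of the bed's underside; x is forward (the direction in which the slide closes), y left, z up. The follower slide runs along jig y = -60 mm; the cam's pivot is at jig x = 30, y = 60 mm. A fixed square copper bar (20 mm) lies along y at jig x = 70 to 90 mm, z = 13 to 33 mm, from y = -260 to 0 mm, backed by two dark blocks 44 mm high.
- cam_pivot (a point): Point on the vertical pivot axis of the cam plate, at the height of the plate's upper face (34 mm above the bench).
- peg_top (a point): Centre of the top of the black upright turning peg, which is 20 mm in diameter, stands free from 44 to 92 mm above the bench and turns with the cam at 60 mm from the pivot axis, on the cam's high side (opposite the yellow mark). A red lug 26 mm wide, up to 44 mm above the bench, lies under it; apart from the lug, nothing within or under the peg's circle is higher than 44 mm, and the green push plate stands outside it. Pushing the peg round takes about 4 N.
- low_mark (a point): The cam's low point: the spot on the rim of the red plate nearest to the pivot (24 mm from the axis), next to a yellow mark on the upper face. The red plate is a disc of 80 mm diameter and 16 mm thick (18 to 34 mm above the bench) whose centre lies 16 mm off the pivot, so its rim is 24 mm from the axis at the low point and 56 mm at the high point.
- cam (a joint): Angle of the cam plate in rad, positive anticlockwise seen from above. At 0, and equally at 6.283, the low point faces the roller exactly and the peg lies straight forward (jig +x) of the pivot; at 3.14 the high point faces the roller and the peg lies on its -x side. It can turn from -0.6 to 6.88, starts somewhere from 1.5 to 4.78, and stays where it is left (stiff friction, no spring).
- push_face (a point): Centre, 52 mm above the bench, of the rear (-x) face of the slide's upright green push plate, which is 70 mm wide (y), 12 mm thick and reaches from 16 to 72 mm above the bench. The slide is pushed here, forward along jig +x. Behind it there is only the bed.
- roller (a point): Centre of the brass roller (16 mm diameter, 26 mm above the bench) on the slide's side arm; it moves with the slide and lies straight behind (-x of) the cam's pivot. The side arm is 20 mm thick and reaches up to 32 mm above the bench.
- slide (a joint): Travel of the follower slide in m along jig +x: 0 fully back, 0.040 fully home (a firm stop, jaw against the copper bar). Starts between 0 and 0.006. It takes about 3 N to move and stays where it is left. Unless the cam is near its low point, the roller runs against the cam plate and the slide stops short.
- tin: Bystander: closed green tin, 60 mm diameter, 85 mm high, standing; origin at the centre of its underside.
- hammer: Bystander: hammer 240 mm long lying on the bench on the left of the jig; origin under its middle, x along the handle towards the head.
- punch: Bystander: dark steel punch standing upright, 28 mm diameter at its foot, 85 mm high; origin at the centre of its foot.

How it is judged:
By the outcome, as a careful person would: the job done as asked, in the order asked, and still so for the second after the job is handed in, with the robot touching nothing.
It also fails if it takes over 54 s, if anything falls off the work surface, if the arm or the gripper's body presses on something with over 40 N, if the wrist force passes 120 N, or if a joint passes its speed limit or range.

## Working session

There is one attempt and no reset: what is moved stays moved. The work goes in short steps, Python scripts to look and compute and a tool call to move; the robot and the scene stay as the last step left them, time stands still between calls to the robot, and variables do not carry over. Pictures are saved under pics/ and viewed, at most 10 in all, crops included, and the job is handed in when it is done.

Besides the shell and the picture viewer there is one more tool, called as name(argument=value, ...) on one line, values as JSON. move_arm: Moves the arm, as the interface text tells. Its arguments: {"type":"object","properties":{"steps":{"type":"array","items":{"type":"array","items":{"type":"number"}}},"claw":{"type":"number"},"newtons":{"type":"number"}},"required":["steps"]}

```bash
mkdir -p pics; cat > h.py <<'E'
import numpy as np, cv2
from workcell import robot
def ray(p,uv):
    n=cv2.undistortPoints(np.array([[uv]],float),np.array(p['mtx']),np.array(p['dist']))[0,0]
    V=np.array(p['view']);R=V[:3,:3];t=V[:3,3]
    return -R.T@t, R.T@np.array([n[0],n[1],1])
def atz(p,uv,z):
    o,d=ray(p,uv);return o+d*(z-o[2])/d[2]
def pts(names_z,cams=('top','side')):
    for c in cams:
        p=robot.capture(c)
        for n,z in names_z.items():
            for m in robot.mark_of(n,p)[:2]:
                print(c,n,round(m['score'],2),np.round(m['centre'],0),np.round(atz(p,m['centre'],z)[:2],4))
        yield c,p
E
python3 - <<'E'
from h import *
Z=dict(jig=0,cam_pivot=.034,peg_top=.092,low_mark=.034,push_face=.052,roller=.026,tin=0,hammer=0,punch=0)
for c,p in pts(Z): cv2.imwrite(f'pics/{c}0.png',p['frame'])
print(robot.tip_extent,robot.read_state())
E
```

```text
top jig 0.81 [278. 255.] [0.5734 0.0677]
top cam_pivot 0.61 [249. 236.] [0.6077 0.1182]
top peg_top 0.95 [216. 261.] [0.5637 0.1677]
top low_mark 0.74 [309. 308.] [0.4799 0.0107]
top low_mark 0.71 [252. 232.] [0.6143 0.1117]
top push_face 0.87 [308. 307.] [0.4838 0.0138]
top roller 0.65 [244. 274.] [0.5391 0.1276]
top tin 0.68 [307. 311.] [0.4715 0.0138]
top tin 0.56 [385. 299.] [ 0.4932 -0.1295]
top hammer 0.81 [155. 229.] [0.6205 0.2919]
top punch 0.71 [217. 261.] [0.5623 0.1786]
side jig 0.63 [319. 294.] [0.5699 0.06  ]
side cam_pivot 0.72 [294. 304.] [0.5982 0.1212]
side cam_pivot 0.54 [247. 406.] [0.6109 0.3141]
side peg_top 0.59 [306. 304.] [0.5651 0.1683]
side low_mark 0.72 [288. 292.] [0.6143 0.0982]
side push_face 0.78 [376. 264.] [0.4805 0.0142]
side roller 0.94 [327. 321.] [0.5403 0.137 ]
side hammer 0.7 [247. 406.] [0.6204 0.2951]
side punch 0.56 [220. 295.] [0.7384 0.1026]
0.0726 {'time_s': 1.0, 'joint_positions': array([-1.30090655e+00,  2.63885598e-01,  1.60398007e+00,  8.25271515e-06,
        1.27369603e+00, -3.69073848e-02]), 'dq': array([ 2.84683382e-04,  1.40412256e-03,  3.83952425e-04,  4.61321665e-05,
       -9.01237443e-04,  4.54643009e-04]), 'tau': array([ 9.32156145e-04, -5.15077043e+01, -3.67738044e+01,  9.30331771e-05,
        8.16821812e-04,  1.20140305e-05]), 'tcp_pos': array([ 0.20385144, -0.6434872 ,  0.30390022]), 'tool_rot': array([9.88257676e-01, 1.52796485e-01, 5.71822506e-06, 1.49178647e-05]), 'ft_force': array([0.05517526, 0.058127  , 0.60358052]), 'moment': array([ 0.03952197, -0.00269405, -0.0030217 ]), 'grasp_force': 0.0, 'grip_width': 0.08538242105287937}
```

View pics/top0.png

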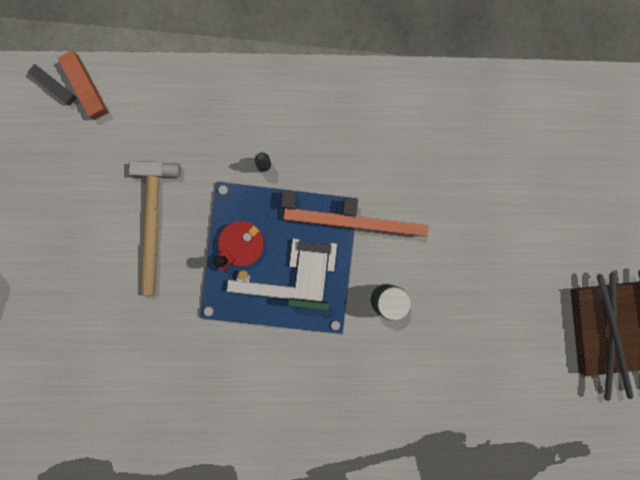

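View pics/side0.png

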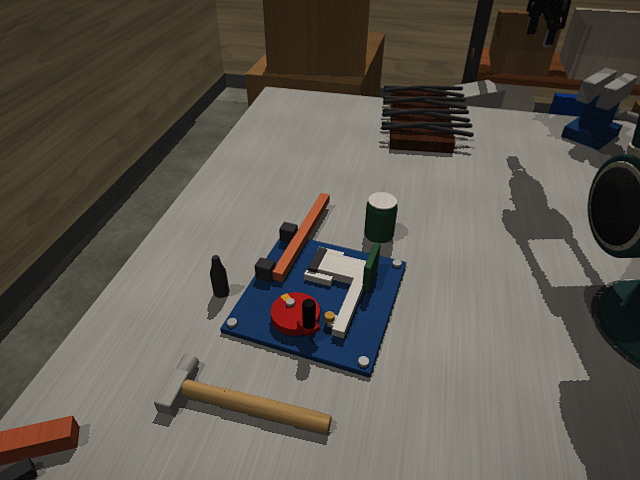

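The top view shows the jig yawed about -7°. The peg is at (218,261), back-left of the pivot at (248,237), with the yellow mark opposite it. The side view agrees: peg at (308,312), roller at (329,318). Next I'll refine the jig pose.

```bash
python3 - <<'E'
from h import *
from scipy.optimize import least_squares
obs=[]
M={'cam_pivot':(.03,.06,.034)}
for c in('top','side'):
    p=robot.capture(c)
    f=p['frame'].astype(int); b=((f[...,0]-f[...,2])>40)&(f[...,0]>f[...,1]+20)
    n,l,s,_=cv2.connectedComponentsWithStats(b.astype(np.uint8)*1)
    # join within the bed
    k=1+np.argmax(s[1:,4]); ys,xs=np.where(l==k)
    P=np.array([atz(p,(x,y),.012)[:2] for x,y in zip(xs,ys)],np.float32)
    print(c,cv2.minAreaRect(P))
    if c=='top': print('peg',[atz(p,m['centre'],.092)[:2] for m in robot.mark_of('peg_top',p)[:1]])
    pass
E
```

```text
top ((0.5691294074058533, 0.06489307433366776), (0.25692182779312134, 0.24552054703235626), 83.56612396240234)
peg [array([0.56486697, 0.16689851])]
side ((0.5680950880050659, 0.0666145607829094), (0.25791314244270325, 0.24796909093856812), 83.66527557373047)
```

move_arm(steps=[[2.26,5.06,0,0,0,7.1],[2.26,5.06,0,0,0,7.1],[2.26,5.06,0,0,0,7.1],[2.26,5.06,0,0,0,7.1],[2.26,5.06,0,0,0,7.1],[2.26,5.06,0,0,0,7.1],[2.26,5.06,0,0,0,7.1],[2.26,5.06,0,0,0,7.1]], claw=6.5, newtons=30)

```text
time_s: 2.15
tcp_pos: [0.3851, -0.2371, 0.3043]
tool_rot: [0.796, 0.606, 0.0, 0.001]
ft_force: [0.2, -0.0, 0.4]
grip_width: 0.0651
grasp_force: 0.0
```

move_arm(steps=[[2.26,5.06,0,0,0,7.1],[2.26,5.06,0,0,0,7.1],[2.26,5.06,0,0,0,7.1],[2.26,5.06,0,0,0,7.1],[2.26,5.06,0,0,0,7.1],[2.26,5.06,0,0,0,7.1],[2.26,5.06,0,0,0,7.1],[2.26,5.06,0,0,0,7.1],[0,0,0,0,0,0],[0,0,0,0,0,0]])

```text
time_s: 3.4
tcp_pos: [0.5651, 0.166, 0.3036]
tool_rot: [0.413, 0.911, -0.001, -0.0]
ft_force: [0.1, -1.1, 0.3]
grip_width: 0.0649
grasp_force: 0.0
```

move_arm(steps=[[0,0,-4,0,0,0],[0,0,-4,0,0,0],[0,0,-4,0,0,0],[0,0,-3,0,0,0],[0,0,-2.8,0,0,0],[0,0,0,0,0,0],[0,0,0,0,0,0]])

```text
time_s: 4.28
tcp_pos: [0.566, 0.1654, 0.1272]
tool_rot: [0.414, 0.91, 0.0, 0.001]
ft_force: [-0.0, -0.6, 0.7]
grip_width: 0.0651
grasp_force: 0.0
```

```bash
python3 - <<'E'
from h import *
print(robot.read_state()['ft_force'])
p=robot.capture('side'); cv2.imwrite('pics/s1.png',cv2.resize(p['frame'][180:420,180:500],(800,600)))
E
```

```text
[-0.0331993  -0.56828516  0.72639941]
```

View pics/s1.png

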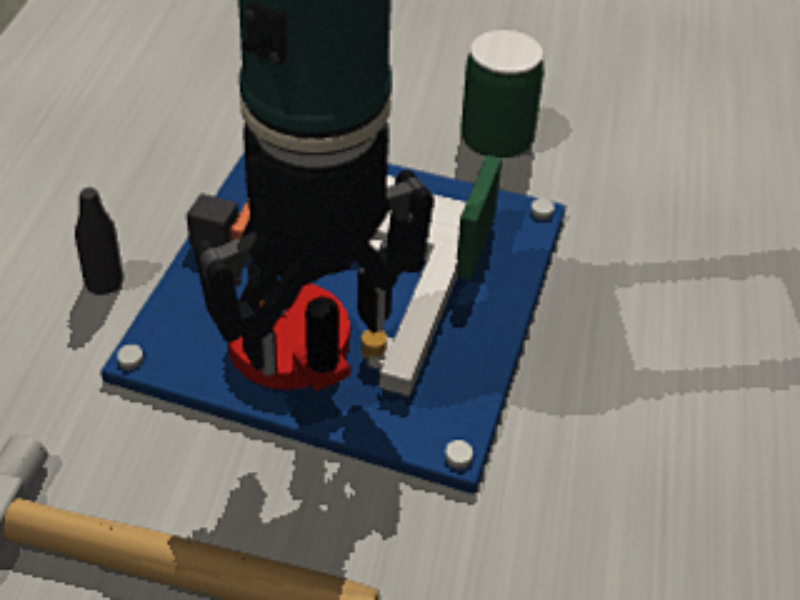

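The peg at (320,335) in the crop stands between the two fingertips, about (265,360) and (372,325). I'll grip it.

move_arm(steps=[[0,0,0,0,0,0],[0,0,0,0,0,0],[0,0,0,0,0,0],[0,0,0,0,0,0],[0,0,0,0,0,0],[0,0,0,0,0,0]], claw=1.5, newtons=30)

```text
time_s: 5.08
tcp_pos: [0.5653, 0.166, 0.1267]
tool_rot: [0.413, 0.911, -0.0, -0.0]
ft_force: [-2.9, -1.0, 5.1]
grip_width: 0.0195
grasp_force: 29.1
```

move_arm(steps=[[0.569,0.442,0,0,0,-6.885],[0.618,0.371,0,0,0,-6.885],[0.658,0.294,0,0,0,-6.885],[0.688,0.213,0,0,0,-6.885],[0.709,0.129,0,0,0,-6.885],[0.719,0.043,0,0,0,-6.885]])

```text
time_s: 5.82
tcp_pos: [0.605, 0.1817, 0.1268]
tool_rot: [0.709, 0.705, 0.0, -0.0]
ft_force: [-2.7, 0.9, 5.0]
grip_width: 0.0193
grasp_force: 29.2
```

Smooth, with low force.

move_arm(steps=[[0.719,-0.043,0,0,0,-6.885],[0.709,-0.129,0,0,0,-6.885],[0.688,-0.213,0,0,0,-6.885],[0.658,-0.294,0,0,0,-6.885],[0.618,-0.371,0,0,0,-6.885],[0.569,-0.442,0,0,0,-6.885],[0.512,-0.507,0,0,0,-6.885]])

```text
time_s: 6.7
tcp_pos: [0.6506, 0.1623, 0.1268]
tool_rot: [0.935, 0.354, 0.001, -0.001]
ft_force: [-1.3, 3.8, 1.5]
grip_width: 0.0191
grasp_force: 29.2
```

move_arm(steps=[[0.447,-0.565,0,0,0,-6.885],[0.376,-0.614,0,0,0,-6.885],[0.3,-0.655,0,0,0,-6.885],[0.219,-0.687,0,0,0,-6.885],[0.135,-0.708,0,0,0,-6.885],[0.049,-0.719,0,0,0,-6.885],[-0.037,-0.72,0,0,0,-6.885],[0,0,0,0,0,0],[0,0,0,0,0,0],[0,0,0,0,0,0]])

```text
time_s: 7.95
tcp_pos: [0.6665, 0.1146, 0.1268]
tool_rot: [0.998, -0.056, 0.002, -0.0]
ft_force: [4.7, -0.4, -0.2]
grip_width: 0.0191
grasp_force: 29.4
```

move_arm(steps=[[0,0,0,0,0,0],[0,0,0,0,0,0],[0,0,0,0,0,0],[0,0,0,0,0,0],[0,0,4,0,0,0],[0,0,5,0,0,0],[-5,-2,2,0,0,0],[-5,-2,0,0,0,0],[-5,-2,0,0,0,0],[-5,-2,0,0,0,0]], claw=4.5)

```text
time_s: 9.2
tcp_pos: [0.463, 0.0339, 0.236]
tool_rot: [0.998, -0.057, 0.0, 0.0]
ft_force: [1.0, -0.3, 1.3]
grip_width: 0.0448
grasp_force: 0.0
```

move_arm(steps=[[-3,-2,0,0,0,0],[0,0,0,0,0,0],[0,0,0,0,0,0],[0,0,0,0,0,0],[0,0,0,0,0,0]], claw=0)

```text
time_s: 9.82
tcp_pos: [0.4354, 0.0147, 0.2359]
tool_rot: [0.998, -0.057, -0.0, -0.0]
ft_force: [0.2, -0.3, 0.5]
grip_width: -0.0003
grasp_force: 0.0
```

```bash
python3 - <<'E'
from h import *
Z=dict(cam_pivot=.034,peg_top=.092,low_mark=.034,push_face=.052,roller=.026)
for c,p in pts(Z): cv2.imwrite(f'pics/{c}2.png',cv2.resize(p['frame'][150:390,140:460],(800,600)))
E
```

```text
top cam_pivot 0.87 [245. 234.] [0.61   0.1255]
top peg_top 0.65 [248. 202.] [0.6619 0.114 ]
top low_mark 0.58 [243. 252.] [0.5783 0.1274]
top push_face 0.58 [307. 307.] [0.4829 0.0152]
top roller 0.63 [240. 276.] [0.5368 0.1338]
side cam_pivot 0.61 [289. 299.] [0.6087 0.1133]
side cam_pivot 0.36 [222. 292.] [0.7223 0.1256]
side peg_top 0.62 [253. 271.] [0.6644 0.1202]
side low_mark 0.65 [306. 306.] [0.5776 0.1222]
side push_face 0.86 [374. 263.] [0.484  0.0124]
side roller 0.55 [325. 318.] [0.5443 0.1335]
```

View pics/top2.png

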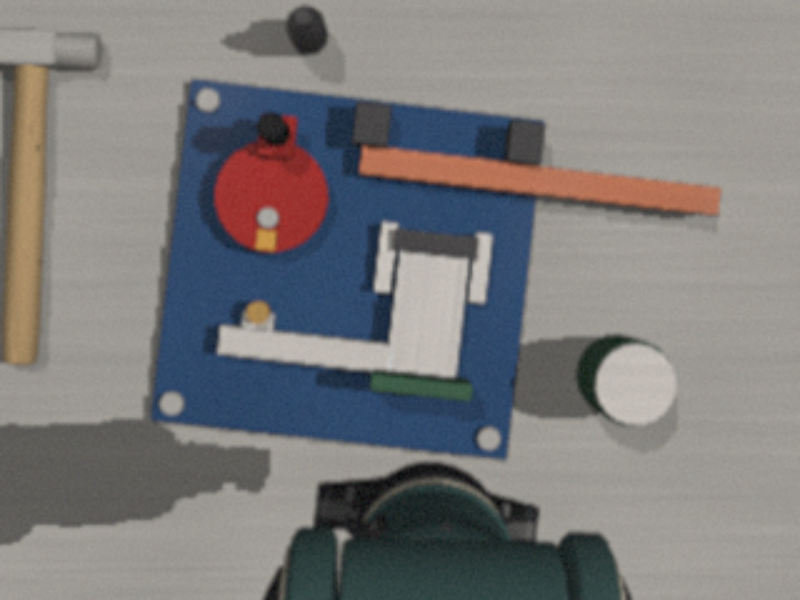

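View pics/side2.png

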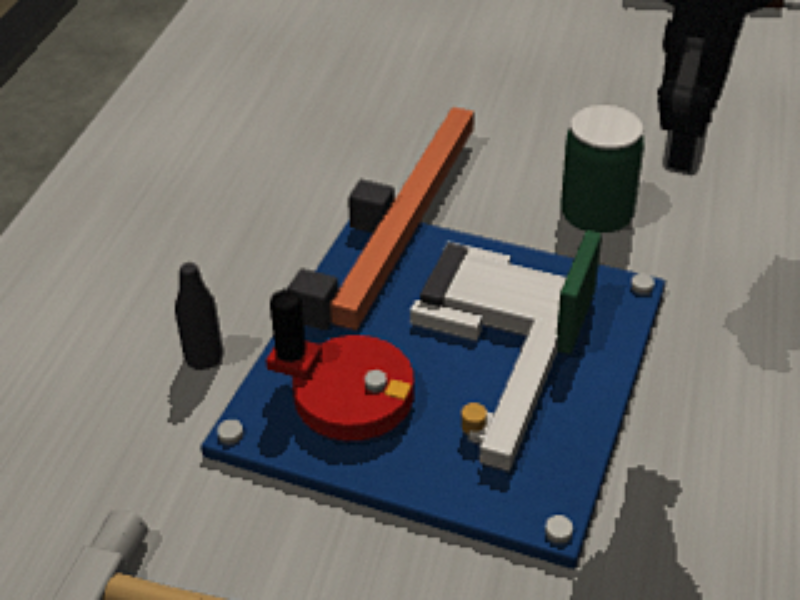

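The cam is at its low point: the yellow mark (265,240) faces the roller (258,312) and the peg points forward. The fingers are behind the green plate, so I'll go down there and push forward.

move_arm(steps=[[0,0.5,-4,0,0,0],[0,0,-4,0,0,0],[0,0,-3,0,0,0],[0,0,-1.4,0,0,0],[0.8,-0.09,0,0,0,0],[0.8,-0.09,0,0,0,0],[0.7,-0.08,0,0,0,0],[0.5,-0.055,0,0,0,0],[0.5,-0.055,0,0,0,0],[0,0,0,0,0,0]])

```text
time_s: 11.68
tcp_pos: [0.4681, 0.0156, 0.1121]
tool_rot: [0.998, -0.057, 0.0, -0.0]
ft_force: [0.2, -0.2, 0.6]
grip_width: -0.0003
grasp_force: 0.0
```

move_arm(steps=[[0.5,-0.055,0,0,0,0],[0.5,-0.055,0,0,0,0],[0.5,-0.055,0,0,0,0],[0.5,-0.055,0,0,0,0],[0.5,-0.055,0,0,0,0],[0.5,-0.055,0,0,0,0],[0,0,0,0,0,0]])

```text
time_s: 12.55
tcp_pos: [0.4985, 0.0123, 0.1118]
tool_rot: [0.998, -0.057, 0.001, 0.0]
ft_force: [-0.6, -0.8, -1.0]
grip_width: -0.0001
grasp_force: 0.3
```

move_arm(steps=[[0.3,-0.033,0,0,0,0],[0.3,-0.033,0,0,0,0],[0.2,-0.022,0,0,0,0]])

```text
time_s: 12.92
tcp_pos: [0.5058, 0.0115, 0.1119]
tool_rot: [0.998, -0.057, -0.0, 0.0]
ft_force: [-1.9, 0.7, 0.8]
grip_width: -0.0001
grasp_force: 1.5
```

move_arm(steps=[[0.2,-0.022,0,0,0,0],[0.1,-0.011,0,0,0,0],[0,0,0,0,0,0]])

```text
time_s: 13.3
tcp_pos: [0.5076, 0.0113, 0.1118]
tool_rot: [0.998, -0.057, -0.001, -0.0]
ft_force: [-7.5, 0.7, 5.8]
grip_width: -0.0
grasp_force: 3.6
```

move_arm(steps=[[0.1,-0.011,0,0,0,0],[0.1,-0.011,0,0,0,0],[0,0,0,0,0,0]])

```text
time_s: 13.68
tcp_pos: [0.5079, 0.0113, 0.1115]
tool_rot: [0.998, -0.057, -0.004, -0.0]
ft_force: [-11.8, 1.5, 9.7]
grip_width: -0.0
grasp_force: 6.2
```

move_arm(steps=[[0.15,-0.017,0,0,0,0],[0.15,-0.017,0,0,0,0],[0,0,0,0,0,0],[0,0,0,0,0,0]])

```text
time_s: 14.18
tcp_pos: [0.5082, 0.0112, 0.1109]
tool_rot: [0.998, -0.057, -0.007, -0.0]
ft_force: [-19.4, 2.9, 14.6]
grip_width: 0.0003
grasp_force: 9.8
```

The slide is at a firm stop: 19 N with no further motion. I'll back off, rise clear and check.

move_arm(steps=[[-1,0.11,0,0,0,0],[-2,0.22,0,0,0,0],[-4,0.44,0,0,0,0],[0,0,4,0,0,0],[0,0,5,0,0,0],[0,0,4,0,0,0],[0,-5,3,0,0,0],[0,-5,0,0,0,0],[0,0,0,0,0,0],[0,0,0,0,0,0]])

```text
time_s: 15.42
tcp_pos: [0.444, -0.0817, 0.272]
tool_rot: [0.998, -0.057, 0.001, -0.0]
ft_force: [-1.0, 0.5, -0.1]
grip_width: 0.0002
grasp_force: 0.0
```

```bash
python3 - <<'E'
from h import *
Z=dict(peg_top=.092,push_face=.052,roller=.026)
for c,p in pts(Z): cv2.imwrite(f'pics/{c}3.png',cv2.resize(p['frame'][150:390,140:460],(800,600)))
E
```

```text
top peg_top 0.91 [246. 200.] [0.6654 0.1178]
top push_face 0.77 [311. 288.] [0.5155 0.0078]
top push_face 0.39 [249. 198.] [0.6724 0.1166]
top roller 0.67 [244. 255.] [0.5728 0.1273]
side peg_top 0.82 [255. 274.] [0.6593 0.1255]
side peg_top 0.33 [291. 302.] [0.5878 0.1697]
side push_face 0.81 [357. 258.] [0.5155 0.0069]
side roller 0.64 [305. 314.] [0.5767 0.1319]
side roller 0.19 [254. 271.] [0.6891 0.0551]
```

View pics/top3.png

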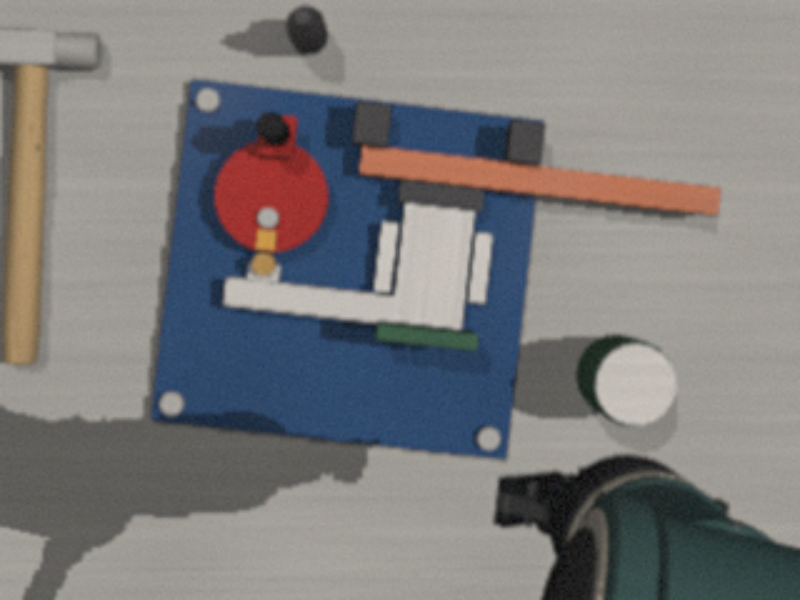

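View pics/side3.png

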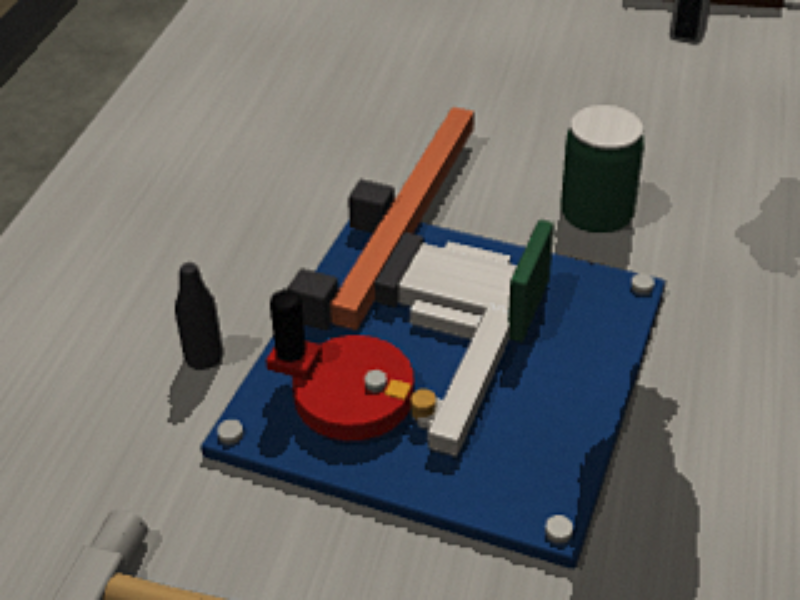

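```bash
python3 - <<'E'
from h import *
a=robot.capture('top')['frame'][195:255,270:350];b=robot.capture('side')['frame'][230:290,270:350]
cv2.imwrite('pics/z.png',np.hstack([cv2.resize(i,(400,300),interpolation=cv2.INTER_CUBIC) for i in(a,b)]))
E
```

```text
(no output)
```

View pics/z.png

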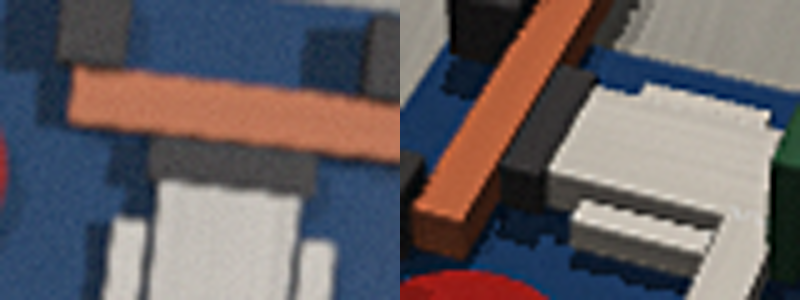

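The jaw touches the bar with no visible gap: left panel around (230,145), right panel around (530,130). The roller clears the low point and the bystanders haven't moved, so I'm handing in.

```bash
python3 -c "
from workcell import robot
print(robot.finish_job())"
```

```text
the job is handed in; nothing more can be done
None
```

The job is handed in: I turned the cam to its low point, then pushed the slide to its stop with the jaw against the copper bar; the gripper is clear of everything, and the tin, hammer and punch were not touched.

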